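Bed the tank's waste tube in a pair of V-blocks and hold it down for marking

ROBOT

A 6-joint arm with a two-finger parallel gripper is mounted at the origin on the work surface. World frame = base frame: x ahead of the robot, y to its left, z up, the work surface at z = 0. Lengths are in m, angles in rad, forces in N, time in s.
With the tool pointing down it reaches from about 0.35 to 0.85 m from the base axis. Payload 8.1 kg.
Tool frame: the origin (TCP) lies midway between the tips of the shut fingers; the grasp point (between the pads) lies 19 mm behind it; z points along the fingers, y is the line along which they close (so a half turn about z gives the same grasp; the last joint's range is limited). The gripper opens to 93 mm and grips with 3 to 60 N. Pads are 15 mm wide; open, the fingers measure 128 mm over their backs; the gripper's body (75 mm by 188 mm) begins 65 mm behind the grasp point.
Start: joints at [-0.085, 0.13, 1.488, -0, 1.523, -0.085], TCP at [0.6, 0, 0.219] pointing down, gripper open.
Joint ranges: [-2.96, 2.96], [-0.89, 2.26], [0.02, 2.5], [-1.34, 4.48], [0, 2.73], [-2.66, 2.66]. Speed limits (rad/s): [2.39, 2.39, 2.79, 3.14, 3.14, 3.14].

INTERFACE

Orientations are given as a rotation vector (axis times angle).
In Python, from plant import read_state, read_camera, get_calibration, close_job gives the robot as it stands.
- The arm moves only by the shell command python3 -m crank 'ROWS' [FORCE]. ROWS is JSON, a list that holds one entry, the list of rows, each a list of 7 numbers: the gripper's target within -1 to 1 (fully open at 1, half-way at 0, shut at -1), then the shift along the tool's x, y, z as a fraction of full scale, then the turn, a rotation vector about the tool's x, y, z as a fraction of full scale. In form: [[[grip, x, y, z, rx, ry, rz], ...]]. A call has exactly 5 rows; each row is the pose to reach, as a shift and turn from the pose commanded when the call began, along the tool's axes at that moment; what a row does not reach only later rows make up. Full scale, the value 1, is 0.5 m for a shift and 90 degrees for a turn. A row lasts 1/8 s, in which the tool goes at most 62.5 mm and 10.7 degrees, less where a joint would pass 70% of its speed; a pose out of reach is approached as far as the arm can. A call with a number of a shift or a turn outside -1 to 1 is refused whole. A call with a gripper value outside its range is refused whole. The fingers move at their own pace and stop on an object; FORCE is the grip in N (left out, the last holds). Time passes only in rows, so rows that repeat a pose let the fingers close, or fill a call up. It gives the time, the measured TCP pose, the force, the opening and the grip force at its end, in the units of the state.
- read_state(): the state, without advancing time (a new reading comes with each control period).
- read_camera(name): name is "scene" or "side" or "wrist"; returns the picture (384x512x3 uint8, red, green, blue); there is no depth.
- get_calibration(name): a dict with "fx", "fy", "cx", "cy" (pixels), "dist_coeffs" ([k1, k2, p1, p2, k3] as OpenCV has them; the pictures are not rectified), "eye" and "orientation" of the camera in the world; the wrist camera has in their place "mount" (4x4, takes a point from camera to tool coordinates, whose origin is the TCP and whose axes are the flange's). Camera axes: x right, y down, z forward; pixel columns grow to the right and rows downward; lengths in m; the calibration is good to about 2 mm. A picture is of the moment at which its call begins: read the wrist's pose just before it. get_calibration takes no time and is no camera call.
- close_job(): hands the job in; it is judged then, once.
The state is a dict: "t": time; "q": joint angles; "dq": joint speeds; "joint_torque": joint torques, N m; "tool_pos": TCP position; "orientation": TCP orientation; "force": force on the tool from outside, world axes, zero at the start; "wrist_torque": the same for the moment, N m; "opening": finger opening in m; "gripper_force": force on a finger pad.
Only numpy, scipy, OpenCV 4.12 (cv2) and the standard library are available. Lean on these libraries where they do the work, as an engineer would, in place of code of your own. Each camera call takes 0.05 s, during which the arm holds its last target. There are 200 camera calls.

TASK

The laundry tank's chromed waste tube is to be marked for cutting. Stand the loose V-block on the plywood sawing board in line with the one screwed down there, grooves end to end with about 70 mm clear between the blocks, then lay the tube in both grooves with its hexagonal nut hanging just outside the screwed-down block (no more than a finger's breadth from it). Press the tube firmly down onto both flanks of both grooves, with a kilo or two of push, and finish while still holding it pressed there; leave the other tools on the worktop where they are.

Things in the scene. Friction and masses are not known exactly. Their poses are not given: they have to be found in the camera images.
- board: Plywood sawing board fixed flat on the worktop, 290 x 130 mm, 18 mm thick. Origin: centre of its underside; x along its length, y across, z up. The screwed-down V-block stands on its -x half, middle at x = -55 mm, y = 0; the +x half is empty and takes the loose block (middle at x = +55 mm, y = 0 leaves 70 mm clear). It cannot move.
- vfix: Iron V-block, 40 mm long (x, along the groove), 50 wide (y), 40 high, screwed to the board by low side lugs (4 mm high, out to y = 41 mm). Origin: centre of its underside, on the board; axes as the board's. 90 degree groove along its full length, 36 mm wide at the top, bottom 22 mm up; the bedded tube's axis is 44.6 mm up. The nut goes outside its -x end, the loose block on its +x side. Immovable.
- vloose: The matching loose V-block, same size, groove and dark iron but without lugs, about 0.4 kg, standing on the worktop at the start, groove up. Origin: centre of its underside; x along the groove, y across, z up. Either end may face the other block.
- tube: Chromed tube, 32 mm dia, 190 mm long, about 0.24 kg, with a fast hexagonal nut (44 mm across flats, 18 mm long) on one end. Origin: on the axis at mid-length; x runs along the axis from nut end (nut at x = -95 to -77 mm) to plain end (+95). Centre of mass about 18 mm nutwards. It starts lying on a nut flat, axis 19 mm up at mid-length, x dipping 2 degrees. Laid in the grooves and let go it beds itself; gripped hard it may miss a flank.
- nut_face (a point): On the tube's axis at the inner face of the nut (x = -77 mm of the tube).
- tube_end (a point): On the tube's axis at its plain end (x = +95 mm of the tube).
- mallet: Bystander: yellow rubber mallet lying on the worktop, head 62 mm dia x 95 mm, handle 250 mm. Origin under the head's middle; the handle runs along -x.
- azulejo: Bystander: broken piece of green glazed tile, about 100 x 90 mm, 9 mm thick, lying flat. Origin near the middle of its underside.
- trowel: Bystander: stainless steel margin trowel, 290 mm long, lying flat. Origin under the heel of the 130 x 50 mm blade, which runs along +x; wooden handle along -x.
- tape: Bystander: black tape measure, 68 x 34 mm, 62 mm high. Origin: centre of its underside.
- pencil: Bystander: flat carpenter's pencil, 180 mm long, 12 x 8 mm. Origin: centre of its underside; x along it.
- hacksaw: Bystander: small hacksaw lying flat, about 350 mm long, 25 mm high. Origin: middle of the blade, on the worktop; the black handle runs towards -x.
There are look-alikes about, which are no part of the job. Leave any pink look-alike of the vloose alone. What is shaped like the tube but red or turquoise is not meant.

How it is judged:
On the way:
1. the loose V-block stands on the board in line with the screwed-down one, about 70 mm from it, and is let go (x of vloose in the frame of vfix between 0.095 and 0.125 m and y of vloose in the frame of vfix between -0.005 and 0.005 m and z of vloose in the frame of vfix between -0.003 and 0.003 m and angle between the x axis of vloose and the x axis of vfix, either way round below 0.08 rad and angle between vloose's own z axis and vertical below 0.05 rad and contact force between vloose and the fingers below 0.05 N and linear speed of vloose below 0.01 m/s), for 0.2 s.
At the end, for the whole second after the job is handed in: Loose block on the board, 55-85 mm clear of the other, in line to 5 mm and 0.08 rad. Tube bedded in both (height to 3 mm, line to 4 mm and 0.06 rad), nut 0-16 mm outside the fixed block; tube presses each block with over 3.5 N, each of the four flanks with over 0.8 N; fingers on it, all still (x of vloose in the frame of vfix between 0.095 and 0.125 m and y of vloose in the frame of vfix between -0.005 and 0.005 m and z of vloose in the frame of vfix between -0.003 and 0.003 m and angle between the x axis of vloose and the x axis of vfix, either way round below 0.08 rad and angle between vloose's own z axis and vertical below 0.05 rad and x of nut_face in the frame of vfix between -0.036 and -0.019 m and y of nut_face in the frame of vfix between -0.004 and 0.004 m and z of nut_face in the frame of vfix between 0.0415 and 0.0475 m and z of tube_end in the frame of vfix between 0.0415 and 0.0475 m and angle between the x axis of tube and the x axis of vfix, either way round below 0.06 rad and contact force between tube and vfix_c1 above 0.8 N and contact force between tube and vfix_c2 above 0.8 N and contact force between tube and vloose_c1 above 0.8 N and contact force between tube and vloose_c2 above 0.8 N and contact force between tube and vfix above 3.5 N and contact force between tube and vloose above 3.5 N and contact force between the fingers and tube above 2 N and linear speed of tube below 0.01 m/s); the arm keeps its last pose, push and grip.
It fails at once if one of the other tools on the worktop was moved more than 20 mm (distance of any of mallet, azulejo, trowel, tape, pencil, hacksaw from where it was at the start of the episode above 0.02 m).
It also fails if it takes over 72 s, if anything falls off the work surface, if the arm or the gripper's body presses on something with over 40 N, if the wrist force passes 120 N, or if a joint passes its speed limit or range.

## Working session

There is one attempt and no reset: what is moved stays moved. The work goes in short steps, Python scripts to look and compute and a shell command to move; the robot and the scene stay as the last step left them, time stands still between calls to the robot, and variables do not carry over. Pictures are saved under pics/ and viewed, at most 10 in all, crops included, and the job is handed in when it is done.

```bash
mkdir -p pics; cat > h.py <<'E'
import numpy as np, cv2, json
from scipy.spatial.transform import Rotation as R
from plant import read_state, read_camera, get_calibration
def cam(name, st=None):
    c=get_calibration(name); K=np.array([[c['fx'],0,c['cx']],[0,c['fy'],c['cy']],[0,0,1.]]); d=np.array(c['dist_coeffs'],float)
    if 'mount' in c:
        T=np.eye(4); T[:3,:3]=R.from_rotvec(st['orientation']).as_matrix(); T[:3,3]=st['tool_pos']
        M=T@np.array(c['mount']); return K,d,M[:3,3],M[:3,:3]
    o=np.array(c['orientation'],float)
    Rm=o if o.shape==(3,3) else R.from_rotvec(o).as_matrix()
    return K,d,np.array(c['eye']),Rm
def ray(C,px):
    K,d,e,Rm=C; u=cv2.undistortPoints(np.array(px,float).reshape(-1,1,2),K,d).reshape(-1,2)
    return e,np.c_[u,np.ones(len(u))]@Rm.T
def onz(C,px,z):
    e,v=ray(C,px); return e+v*((z-e[2])/v[:,2])[:,None]
def proj(C,P):
    K,d,e,Rm=C; return cv2.projectPoints((np.array(P,float).reshape(-1,3)-e)@Rm,np.zeros(3),np.zeros(3),K,d)[0].reshape(-1,2)
def save(n,im): cv2.imwrite('pics/'+n,cv2.cvtColor(im,cv2.COLOR_RGB2BGR))
E
python3 - <<'E'
from h import *
s=read_state(); print(s)
for n in ['scene','side','wrist']:
    print(n,get_calibration(n)); im=read_camera(n); np.save(n+'0.npy',im)
    save(n+'0.png',im)
a=[np.load(n+'0.npy') for n in ['scene','side']]
save('both0.png',cv2.resize(np.vstack(a),None,fx=0.78,fy=0.78))
E
```

```text
{'t': 0.0, 'q': array([-8.53821439e-02,  1.31163496e-01,  1.48924528e+00, -8.87659754e-06,
        1.52301816e+00, -8.53992550e-02]), 'dq': array([-0.00026406,  0.00108087,  0.00015596,  0.00018958, -0.00024064,
       -0.0008661 ]), 'joint_torque': array([-1.61290725e-03, -5.59853125e+01, -4.91755986e+01,  7.67333270e-02,
        3.59135563e-02, -2.97389461e-04]), 'tool_pos': array([5.99435892e-01, 7.79791566e-05, 2.17604742e-01]), 'orientation': array([-2.22043362e+00, -2.22047258e+00,  1.86600306e-03]), 'force': array([ 1.46349011,  1.23642159, -0.20279515]), 'wrist_torque': array([-0.03963291,  0.01493128,  0.03015798]), 'gripper_force': 0.0, 'opening': 0.09301084596992486}
scene {'fx': 492.40340851826556, 'fy': 492.40340851826556, 'cx': 251.3113772996477, 'cy': 194.17876227468753, 'dist_coeffs': array([0.04279263, 0.        , 0.        , 0.        , 0.        ]), 'eye': array([ 1.62937977, -0.79649598,  1.0529233 ]), 'orientation': array([-1.97901066, -1.07410635,  0.51912553])}
side {'fx': 449.50036972981894, 'fy': 449.50036972981894, 'cx': 252.08364265428082, 'cy': 188.84387698515346, 'dist_coeffs': array([-0.18161228,  0.        ,  0.        ,  0.        ,  0.        ]), 'eye': array([ 0.02268998, -1.08156669,  1.38644516]), 'orientation': array([-2.36939595,  0.54474104, -0.19701005])}
wrist {'fx': 316.89585621509826, 'fy': 316.89585621509826, 'cx': 250.74283767358313, 'cy': 192.65281522799557, 'dist_coeffs': array([-0.04301129,  0.        ,  0.        ,  0.        ,  0.        ]), 'mount': array([[ 9.08268474e-04, -9.58389120e-01, -2.85463606e-01,
         8.05509662e-02],
       [ 9.99998918e-01,  5.40180631e-04,  1.36817529e-03,
         3.12959909e-04],
       [-1.15704240e-03, -2.85464540e-01,  9.58388573e-01,
        -1.66803746e-01],
       [ 0.00000000e+00,  0.00000000e+00,  0.00000000e+00,
         1.00000000e+00]])}
```

View pics/both0.png

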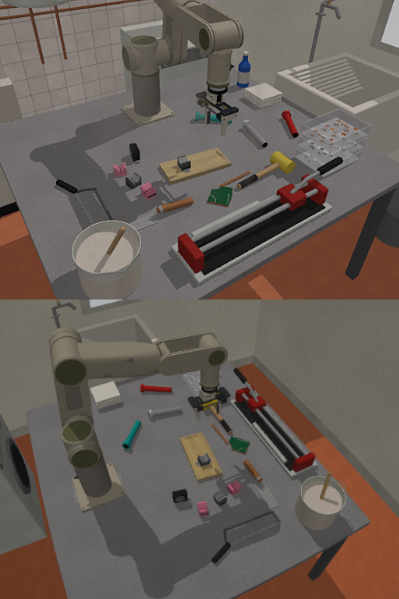

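View pics/wrist0.png

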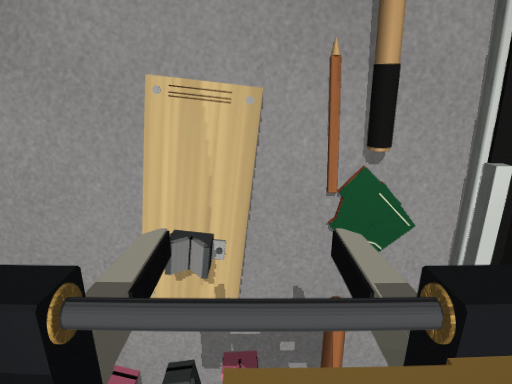

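The scene view shows the dark grey block at about (170,232), between two pink look-alikes at (154,218) and (190,244). The black tape is at (172,195). The chrome tube is at (327,169), with red at (372,158) and turquoise at (265,150) as look-alikes. The wrist view shows the board at (200,190), with vfix at (190,255). The dark grey block and the chrome tube fit the description by colour. I'll confirm both in one enlarged crop.

```bash
python3 - <<'E'
from h import *
a=np.load('scene0.npy'); b=np.load('side0.npy')
r=lambda im,x,y,w,h: cv2.resize(im[y:y+h,x:x+w],(400,300),interpolation=cv2.INTER_CUBIC)
save('crop.png',np.vstack([np.hstack([r(a,130,190,100,75),r(a,290,140,100,75)]),np.hstack([r(b,220,210,120,90),r(b,170,105,100,75)])]))
for n in ['scene','side']:
    print(n,proj(cam(n),[[.5,0,0],[.6,.0,0],[.5,.3,0],[.5,-.3,0]]).round())
E
```

```text
scene [[256. 204.]
 [272. 219.]
 [321. 179.]
 [179. 234.]]
side [[244. 195.]
 [266. 187.]
 [216. 149.]
 [279. 251.]]
```

View pics/crop.png

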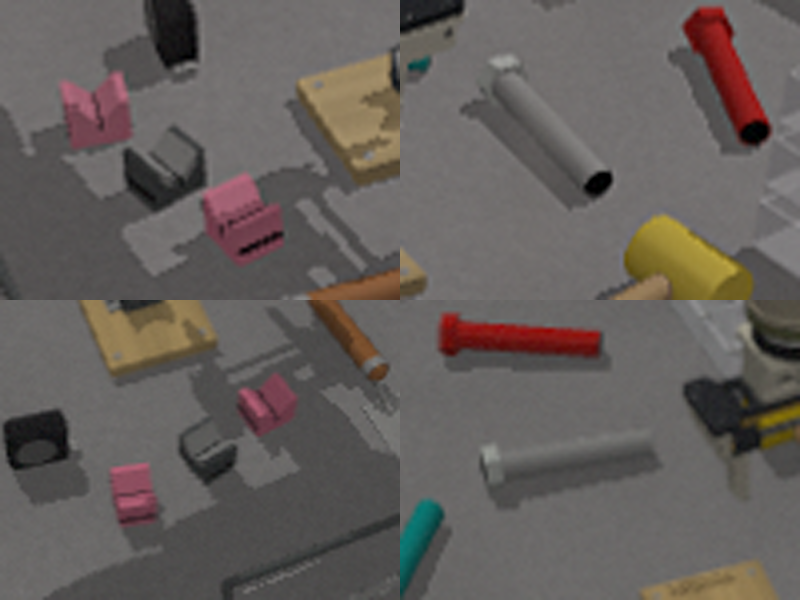

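The crop shows the grey loose block (top left/bottom left) between the two pink ones, and the chrome tube with its nut at scene (316,159) and plain end at scene (339,185). Red and turquoise are excluded. Next come the rough positions.

```bash
python3 - <<'E'
from h import *
S=cam('scene');D=cam('side')
def tri(p,q):
    (e,v),(f,w)=ray(S,[p]),ray(D,[q]); v=v[0];w=w[0]
    t=np.linalg.lstsq(np.c_[v,-w],f-e,rcond=None)[0]; a,b=e+v*t[0],f+w*t[1]; return ((a+b)/2).round(3),round(np.linalg.norm(a-b),4)
print('loose',tri((171,232),(282,255)),'tape',tri((172,195),(231,254)),'p1',tri((154,218),(260,268)),'p2',tri((190,244),(300,241)))
print('nut',tri((316,159),(193,146)),'end',tri((339,185),(232.5,139.5)))
print('nut z', onz(S,[(316,159)],.022), onz(D,[(193,146)],.022))
s=read_state();W=cam('wrist',s)
print('board corners',onz(W,[(146,75),(262,88)],.018), 'screw', onz(W,[(157,89),(250,100)],.018))
print('vfix top far edge',onz(W,[(171,232),(213,235)],.058))
print('pencil',onz(W,[(336,40),(333,192)],.008))
E
```

```text
loose (array([ 0.497, -0.327,  0.017]), np.float64(0.0036)) tape (array([ 0.331, -0.244,  0.026]), np.float64(0.0103)) p1 (array([ 0.401, -0.342,  0.017]), np.float64(0.0018)) p2 (array([ 0.584, -0.305,  0.021]), np.float64(0.0037))
nut (array([0.41 , 0.344, 0.024]), np.float64(0.0056)) end (array([0.587, 0.309, 0.019]), np.float64(0.0031))
nut z [[0.40552527 0.35088832 0.022     ]] [[0.41014348 0.34244533 0.022     ]]
board corners [[0.4849867  0.10613045 0.018     ]
 [0.61240808 0.09203    0.018     ]] screw [[0.49605621 0.09128279 0.018     ]
 [0.59916657 0.079201   0.018     ]]
vfix top far edge [[ 0.51077169 -0.06269982  0.058     ]
 [ 0.55781064 -0.06619828  0.058     ]]
pencil [[ 0.69348276  0.14337704  0.008     ]
 [ 0.70231466 -0.03053462  0.008     ]]
```

```bash
python3 -m crank '[[[1,-0.08,-0.13,0,0,0,0],[1,-0.08,-0.13,0,0,0,0],[1,-0.08,-0.13,0,0,0,0],[1,-0.08,-0.13,0,0,0,0],[1,-0.08,-0.13,0,0,0,0]]]' 20
python3 - <<'E'
from h import *
s=read_state(); im=read_camera('wrist'); print(s['tool_pos'],s['orientation']); np.save('w1.npy',im); save('w1.png',im)
E
```

```text
t: 0.78
tool_pos: [0.5359, -0.0395, 0.219]
orientation: [2.22, 2.222, 0.001]
force: [-0.3, -0.7, -0.4]
opening: 0.0934
gripper_force: 0.0
[ 0.53586448 -0.03949967  0.21897668] [2.22031433e+00 2.22186251e+00 9.08146723e-04]
```

View pics/w1.png

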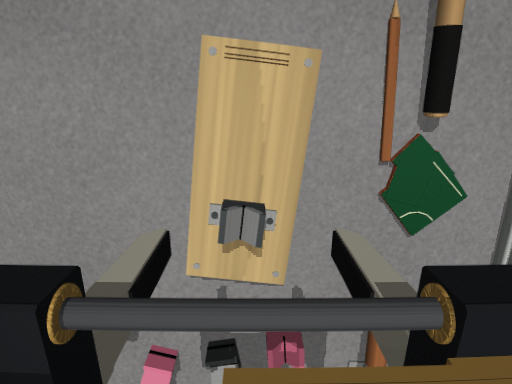

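The wrist view shows the whole board, with corners at (204,36), (321,50), (284,284) and (187,275). vfix is at (243,225), with its lower far edge at v≈200, and the lug screws are at (214,215) and (270,221).

```bash
cat >> h.py <<'E'
E
python3 - <<'E'
from h import *
s={'tool_pos':[.53586,-.0395,.21898],'orientation':[2.2203,2.2219,.0009]}
W=cam('wrist',s); im=np.load('w1.npy')
hsv=cv2.cvtColor(im,cv2.COLOR_RGB2HSV)
m=((hsv[...,0]>12)&(hsv[...,0]<28)&(hsv[...,1]>60)&(hsv[...,2]>90)).astype(np.uint8)
m[:,:175]=0;m[:,335:]=0;m[290:]=0
c=max(cv2.findContours(m,cv2.RETR_EXTERNAL,cv2.CHAIN_APPROX_NONE)[0],key=cv2.contourArea)
P=onz(W,c.reshape(-1,2),.018)[:,:2]
r=cv2.minAreaRect((P*1000).astype(np.float32)); print('board',r)
scr=onz(W,[(214,215),(270,221)],.022); print('lug screws',scr, scr.mean(0))
print('far base edge',onz(W,[(222,200),(266,205)],.018))
g=cv2.cvtColor(im,cv2.COLOR_RGB2GRAY)
save('w1c.png',cv2.resize(im[185:295,180:330],None,fx=5,fy=5,interpolation=cv2.INTER_CUBIC))
b=np.deg2rad(6.3); d=np.array([np.sin(b),np.cos(b)])
E
```

```text
board ((532.0728149414062, -44.27870178222656), (291.17333984375, 130.64344787597656), 83.428955078125)
lug screws [[ 0.49192776 -0.09588326  0.022     ]
 [ 0.56063364 -0.10368637  0.022     ]] [ 0.5262807  -0.09978481  0.022     ]
far base edge [[ 0.50183085 -0.07786908  0.018     ]
 [ 0.5555947  -0.08425049  0.018     ]]
```

```bash
python3 -m crank '[[[1,-0.1,-0.02,0,0,0,0],[1,-0.2,-0.04,0,0,0,0],[1,-0.3,-0.06,0,0,0,0],[1,-0.4,-0.07,0,0,0,0],[1,-0.5,-0.07,0.02,0,0,0]]]'
python3 -m crank '[[[1,-0.06,0,0.06,0,0,0],[1,-0.06,0,0.08,0,0,0],[1,-0.06,0,0.08,0,0,0],[1,-0.06,0,0.08,0,0,0],[1,-0.06,0,0.08,0,0,0]]]'
python3 - <<'E'
from h import *
s=read_state(); im=read_camera('wrist'); print(s['tool_pos'],s['orientation']); np.save('w2.npy',im); save('w2.png',im)
E
```

```text
t: 1.45
tool_pos: [0.5007, -0.2919, 0.2097]
orientation: [2.219, 2.22, 0.001]
force: [0.3, -0.1, 1.6]
opening: 0.0931
gripper_force: 0.0
t: 2.08
tool_pos: [0.5009, -0.3195, 0.1701]
orientation: [2.218, 2.221, 0.001]
force: [-0.5, -0.3, -0.4]
opening: 0.093
gripper_force: 0.0
[ 0.50094379 -0.31950768  0.1700842 ] [2.21842413e+00 2.22143826e+00 5.53804738e-04]
```

View pics/w2.png

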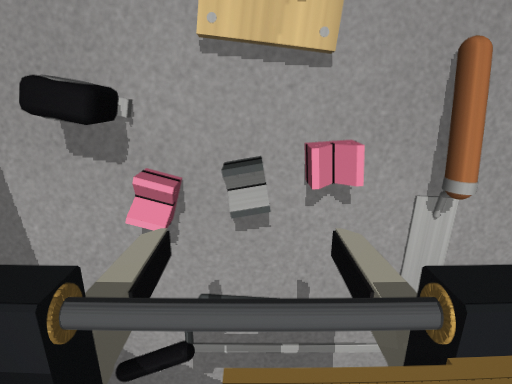

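```bash
python3 - <<'E'
from h import *
im=np.load('w2.npy'); save('w2c.png',cv2.resize(im[145:225,205:285],(640,640)[:2],interpolation=cv2.INTER_CUBIC)[:600])
E
```

```text
(no output)
```

View pics/w2c.png

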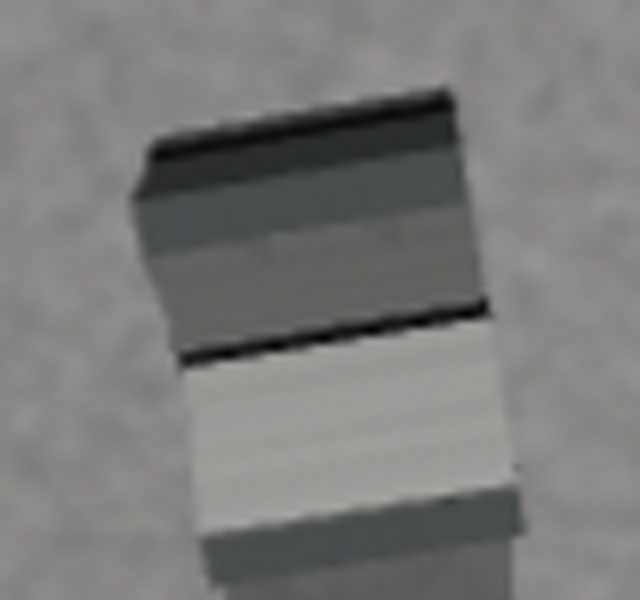

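The crop shows the block's top corners at crop pixels (136,202), (462,146), (524,533) and (210,585), at scale 8. The groove runs across the picture.

```bash
python3 - <<'E'
from h import *
s={'tool_pos':[.50094,-.31951,.17008],'orientation':[2.21842,2.22144,.00055]}
W=cam('wrist',s)
p=np.array([(136,202),(462,146),(524,533),(210,585)])/8+[204.5,144.5]
P=onz(W,p,.04)[:,:2]; print(P.round(4),np.linalg.norm(P-np.roll(P,-1,0),axis=1).round(4)); c=P.mean(0)
g=(P[1]+P[2]-P[0]-P[3]); print('centre',c,'groove deg',np.degrees(np.arctan2(g[1],g[0])))
E
```

```text
[[ 0.4739 -0.3047]
 [ 0.5128 -0.2978]
 [ 0.5211 -0.3467]
 [ 0.482  -0.3537]] [0.0395 0.0496 0.0398 0.0496]
centre [ 0.49744185 -0.32574287] groove deg 10.041048926272532
```

```bash
python3 -m crank '[[[1,-0.0125,-0.007,0,0,0,0.118],[1,-0.0125,-0.007,0,0,0,0.236],[1,-0.0125,-0.007,0.05,0,0,0.354],[1,-0.0125,-0.007,0.1,0,0,0.472],[1,-0.0125,-0.007,0.1,0,0,0.59]]]'
python3 -m crank '[[[1,0,0,0,0,0,0.118],[1,0,0,0,0,0,0.236],[1,0,0,0,0,0,0.299],[1,0,0,0,0,0,0.299],[1,0,0,0,0,0,0.299]]]'
python3 - <<'E'
from h import *
s=read_state(); M=R.from_rotvec(s['orientation']).as_matrix(); print(s['tool_pos'],M[:,0],M[:,2],s['q'])
print('yaw',np.degrees(np.arctan2(M[1,0],M[0,0])),'shift tool',(M.T@(np.array([.4974,-.3257,.010])-s['tool_pos'])/.5).round(4))
E
```

```text
t: 2.75
tool_pos: [0.4954, -0.3249, 0.1165]
orientation: [-2.98, -0.985, 0.003]
force: [-0.3, 0.5, 0.4]
opening: 0.0927
gripper_force: 0.0
t: 3.38
tool_pos: [0.4967, -0.3261, 0.119]
orientation: [3.129, 0.278, 0.001]
force: [-0.8, 0.4, -0.4]
opening: 0.0929
gripper_force: 0.0
[ 0.49673811 -0.32614231  0.11902466] [9.84381309e-01 1.76049083e-01 3.98429851e-04] [ 4.66345550e-04 -3.44404287e-04 -9.99999832e-01] [-6.67257927e-01  1.81177638e-01  1.61683116e+00  1.85324159e-05
  1.34300440e+00  7.26562894e-01]
yaw 10.139714867722429 shift tool [ 0.0014 -0.0007  0.218 ]
```

```bash
python3 -m crank '[[[1,0.001,0,0.08,0,0,0],[1,0.001,0,0.14,0,0,0],[1,0.001,0,0.19,0,0,0],[1,0.001,0,0.218,0,0,0],[1,0.001,0,0.218,0,0,0]]]'
python3 -m crank '[[[-1,0,0,0,0,0,0],[-1,0,0,0,0,0,0],[-1,0,0,0,0,0,0],[-1,0,0,0,0,0,0],[-1,0,0,0,0,0,0]]]' 25
python3 -m crank '[[[-1,0,0,-0.03,0,0,0],[-1,0,0,-0.1,0,0,0],[-1,0,0,-0.2,0,0,0],[-1,0,0,-0.24,0,0,0],[-1,0,0,-0.24,0,0,0]]]'
python3 - <<'E'
from h import *
s=read_state(); M=R.from_rotvec(s['orientation']).as_matrix(); print(s['tool_pos'],'yaw',np.degrees(np.arctan2(M[1,0],M[0,0])))
print('shift tool',(M.T@(np.array([.5384,.0103,s['tool_pos'][2]])-s['tool_pos'])/.5).round(4))
E
```

```text
t: 4.0
tool_pos: [0.4964, -0.3256, 0.0087]
orientation: [-3.128, -0.275, 0.002]
force: [-0.4, -0.1, 0.9]
opening: 0.0928
gripper_force: 0.0
t: 4.62
tool_pos: [0.4971, -0.3263, 0.0098]
orientation: [3.129, 0.274, 0.0]
force: [0.8, 0.6, 1.0]
opening: 0.0498
gripper_force: 25.0
t: 5.25
tool_pos: [0.498, -0.3269, 0.1313]
orientation: [3.127, 0.273, 0.004]
force: [0.1, -0.2, -4.9]
opening: 0.05
gripper_force: 25.0
[ 0.49795456 -0.32686722  0.13131848] yaw 9.988984779385556
shift tool [ 0.1966 -0.6501 -0.0012]
```

```bash
python3 -m crank '[[[-1,0.02,-0.08,0,0,0,-0.11],[-1,0.05,-0.18,0,0,0,-0.22],[-1,0.08,-0.28,0,0,0,-0.33],[-1,0.11,-0.38,0,0,0,-0.44],[-1,0.14,-0.48,0,0,0,-0.55]]]'
python3 -m crank '[[[-1,0,0,0,0,0,-0.11],[-1,0,0,0,0,0,-0.22],[-1,0,0,0,0,0,-0.266],[-1,0,0,0,0,0,-0.266],[-1,0,0,0,0,0,-0.266]]]'
python3 - <<'E'
from h import *
s=read_state(); M=R.from_rotvec(s['orientation']).as_matrix(); y=np.degrees(np.arctan2(M[1,0],M[0,0])); print(s['tool_pos'],'yaw',y,'rz',(y-83.43)/90)
print('shift tool',(M.T@(np.array([.5384,.0103,.0285])-s['tool_pos'])/.5).round(4))
E
```

```text
t: 5.88
tool_pos: [0.5225, -0.0756, 0.1266]
orientation: [-2.721, -1.565, 0.005]
force: [0.6, -1.0, -3.8]
opening: 0.05
gripper_force: 25.0
t: 6.5
tool_pos: [0.5234, -0.0775, 0.1281]
orientation: [-2.346, -2.087, 0.002]
force: [0.2, 0.1, -4.7]
opening: 0.0499
gripper_force: 25.0
[ 0.52338644 -0.0774769   0.12811214] yaw 83.32140226625833 rz -0.0012066414860186115
shift tool [0.1778 0.0099 0.1993]
```

```bash
python3 -m crank '[[[-1,0.08,0.005,0,0,0,0],[-1,0.178,0.01,0,0,0,0],[-1,0.178,0.01,0.06,0,0,0],[-1,0.178,0.01,0.12,0,0,0],[-1,0.178,0.01,0.16,0,0,0]]]'
python3 -m crank '[[[-1,0,0,0.015,0,0,0],[-1,0,0,0.03,0,0,0],[-1,0,0,0.035,0,0,0],[-1,0,0,0.039,0,0,0],[-1,0,0,0.039,0,0,0]]]'
python3 - <<'E'
from h import *
for i in range(4):
  s=read_state(); read_camera('side'); print(s['tool_pos'],s['force'])
E
```

```text
t: 7.12
tool_pos: [0.5382, 0.0105, 0.0474]
orientation: [-2.345, -2.088, 0.003]
force: [-0.1, -0.6, -3.5]
opening: 0.0498
gripper_force: 25.0
t: 7.75
tool_pos: [0.5398, 0.0102, 0.0305]
orientation: [2.345, 2.09, 0.001]
force: [0.0, -0.4, -4.1]
opening: 0.0499
gripper_force: 25.0
[0.53976213 0.01015961 0.03052357] [ 4.84019893e-04 -4.41808455e-01 -4.13485956e+00]
[0.53978011 0.01019427 0.03056445] [ 1.07782513 -0.68392611 -4.029444  ]
[0.53975342 0.0101755  0.0305488 ] [-0.44633399  0.33125289 -2.86410069]
[0.53974309 0.01018379 0.03051586] [-0.36300128  0.12543639 -3.73220764]
```

```bash
python3 -m crank '[[[-1,0,-0.002,0.002,0,0,0],[-1,0,-0.002,0.003,0,0,0],[-1,0,-0.002,0.004,0,0,0],[-1,0,-0.002,0.005,0,0,0],[-1,0,-0.002,0.005,0,0,0]]]'
```

```text
t: 8.57
tool_pos: [0.5385, 0.0103, 0.0278]
orientation: [2.345, 2.09, 0.0]
force: [-1.3, -0.7, -1.4]
opening: 0.0498
gripper_force: 25.0
```

```bash
python3 -m crank '[[[1,0,0,0,0,0,0],[1,0,0,0,0,0,0],[1,0,0,0,0,0,0],[1,0,0,-0.04,0,0,0],[1,0,0,-0.1,0,0,0]]]'
python3 -m crank '[[[1,0,0,-0.1,0,0,0],[1,-0.06,0,-0.2,0,0,0],[1,-0.1,0,-0.2,0,0,0],[1,-0.1,0,-0.2,0,0,0],[1,-0.1,0,-0.2,0,0,0]]]'
python3 - <<'E'
from h import *
s=read_state(); im=read_camera('wrist'); print(list(s['tool_pos']),list(s['orientation'])); np.save('w3.npy',im)
save('w3.png',cv2.resize(im[80:280,170:350],(540,600),interpolation=cv2.INTER_CUBIC))
E
```

```text
t: 9.2
tool_pos: [0.5374, 0.0104, 0.0771]
orientation: [-2.344, -2.089, 0.003]
force: [0.8, -0.2, -0.1]
opening: 0.0916
gripper_force: 0.0
t: 9.82
tool_pos: [0.5323, -0.0389, 0.1769]
orientation: [-2.344, -2.089, 0.001]
force: [-0.1, 1.0, 0.0]
opening: 0.093
gripper_force: 0.0
[np.float64(0.5322954132313864), np.float64(-0.03885894182659218), np.float64(0.1768831653164372)] [np.float64(-2.3443929362055025), np.float64(-2.089376047419058), np.float64(0.0007798987122647328)]
```

View pics/w3.png

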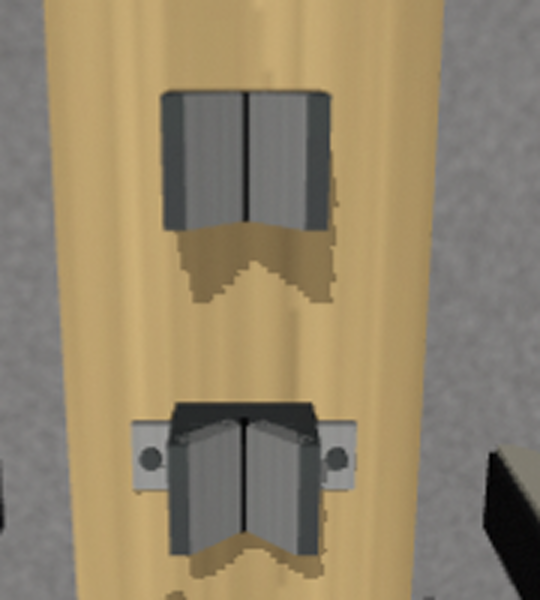

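The crop shows the loose block standing in line with vfix. Its groove runs from (247,92) to (246,222), and vfix's groove from (243,418) to (243,532), in crop pixels at scale 3.

```bash
python3 - <<'E'
from h import *
s={'tool_pos':[.5323,-.03886,.17688],'orientation':[-2.3444,-2.0894,.0008]}
W=cam('wrist',s); f=lambda l,z:onz(W,np.array(l)/3+[169.67,79.67],z)[:,:2]
G=f([(247,92),(246,222),(243,418),(243,532)],.040)
L=f([(162,93),(330,93),(328,230),(164,230)],.058); V=f([(170,554),(318,554)],.058)
x=np.array([np.cos(np.deg2rad(83.43)),np.sin(np.deg2rad(83.43))]); y=np.array([-x[1],x[0]])
o=np.array([.5321,-.0443]); q=lambda P:np.c_[(P-o)@x,(P-o)@y].round(4)*1000
print('board frame grooves\n',q(G),'\nloose',q(L),q(L).mean(0),'vfix near',q(V))
E
```

```text
board frame grooves
 [[ 75.6  -1.2]
 [ 34.9  -0.9]
 [-32.5   0. ]
 [-75.9  -0. ]] 
loose [[ 75.9  23.7]
 [ 76.  -25.3]
 [ 35.5 -25.7]
 [ 35.5  24. ]] [55.725 -0.825] vfix near [[-74.6  24.6]
 [-74.6 -25.3]]
```

The loose block stands within 1 mm. Now to the tube.

```bash
python3 -m crank '[[[1,0.1,-0.03,-0.03,0,0,0.11],[1,0.22,-0.06,-0.06,0,0,0.22],[1,0.34,-0.09,-0.06,0,0,0.33],[1,0.46,-0.12,-0.06,0,0,0.44],[1,0.58,-0.15,-0.06,0,0,0.55]]]'
python3 -m crank '[[[1,0,0,0,0,0,0.11],[1,0,0,0,0,0,0.22],[1,0,0,0,0,0,0.33],[1,0,0,0,0,0,0.44],[1,0,0,0,0,0,0.499]]]'
python3 - <<'E'
from h import *
s=read_state(); M=R.from_rotvec(s['orientation']).as_matrix(); y=np.degrees(np.arctan2(M[1,0],M[0,0])); print(s['tool_pos'],'yaw',y,'rz',(y+11)/90,s['q'])
print('shift tool',(M.T@(np.array([.49,.328,.19])-s['tool_pos'])/.5).round(4))
E
```

```text
t: 10.5
tool_pos: [0.4932, 0.2405, 0.207]
orientation: [-2.997, -0.943, 0.001]
force: [0.6, 0.0, 0.2]
opening: 0.093
gripper_force: 0.0
t: 11.12
tool_pos: [0.4935, 0.2388, 0.2067]
orientation: [3.129, -0.271, -0.003]
force: [0.0, 0.7, -0.2]
opening: 0.0932
gripper_force: 0.0
[0.49350307 0.23880747 0.20665213] yaw -9.90283170285801 rz 0.012190758857133213 [ 3.57010282e-01 -1.85413732e-03  1.64801211e+00  2.20174069e-04
  1.49719442e+00  2.10062667e+00]
shift tool [-0.0375 -0.1745  0.0332]
```

```bash
python3 -m crank '[[[1,-0.02,-0.08,0.03,0,0,0],[1,-0.0375,-0.174,0.033,0,0,0],[1,-0.0375,-0.174,0.033,0,0,0],[1,-0.0375,-0.174,0.033,0,0,0],[1,-0.0375,-0.174,0.033,0,0,0]]]'
python3 - <<'E'
from h import *
s=read_state(); im=read_camera('wrist'); print(list(s['tool_pos']),list(s['orientation'])); np.save('w4.npy',im); save('w4.png',im)
E
```

```text
t: 11.75
tool_pos: [0.4905, 0.3263, 0.191]
orientation: [3.13, -0.267, -0.0]
force: [0.3, -0.2, -0.3]
opening: 0.0928
gripper_force: 0.0
[np.float64(0.4905486303783041), np.float64(0.3262988592578189), np.float64(0.1910399366096187)] [np.float64(3.1298045099956107), np.float64(-0.2671729781924718), np.float64(-0.00027852897270796273)]
```

View pics/w4.png

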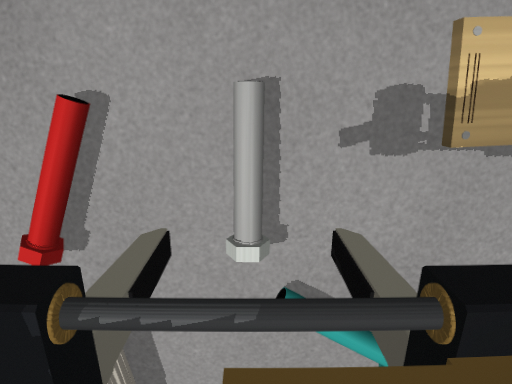

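The chrome tube is centred at u≈249, with its plain end at v≈81 and its nut between v≈238 and 262. The red one is at (50,180) and turquoise at (335,325).

```bash
python3 - <<'E'
from h import *
s={'tool_pos':[.49055,.3263,.19104],'orientation':[3.1298,-.26717,-.00028]}
W=cam('wrist',s); im=np.load('w4.npy').astype(float).mean(2)
mid=[]
for v in (95,130,165,200,230):
    r=im[v-2:v+3,215:285].mean(0); g=np.abs(np.gradient(cv2.GaussianBlur(r[None],(5,1),0)[0])); 
    l=np.argmax(g[8:30])+8; rr=np.argmax(g[40:56])+40; mid.append(((l+rr)/2+215,v)); print(v,l+215,rr+215)
A=onz(W,[mid[0]],.017)[0]; B=onz(W,[mid[-1]],.022)[0]; d=(A-B)[:2]; d/=np.linalg.norm(d)
print(A,B,'yaw',np.degrees(np.arctan2(d[1],d[0])))
E=onz(W,[(249.5,81)],.028)[0]; J=onz(W,[(248.5,241)],.037)[0]; N=onz(W,[(248,262)],.022)[0]
print('end',E,'junction',J,np.linalg.norm((E-J)[:2]),N)
e=B[:2]+d*((E[:2]-B[:2])@d); j=B[:2]+d*((J[:2]-B[:2])@d)
c=(e-95e-3*d+j+77e-3*d)/2; g=c-.01*d; print('centre',c,'grasp',g)
M=R.from_rotvec(s['orientation']).as_matrix(); y=np.degrees(np.arctan2(M[1,0],M[0,0]))
print('shift',M.T@(np.r_[g,.006]-s['tool_pos'])/.5,'rz',(y-np.degrees(np.arctan2(d[1],d[0])))/90)
E
```

```text
95 236 261
130 236 260
165 236 259
200 236 259
230 236 258
[0.57363283 0.31534776 0.017     ] [0.42783131 0.34229269 0.022     ] yaw -10.470443917627511
end [0.58646126 0.31205575 0.028     ] junction [0.42088454 0.3416544  0.037     ] 0.168201460941229 [0.3871982 0.3481874 0.022    ]
centre [0.49507682 0.32986535] grasp [0.48524333 0.33168263]
shift [-0.01223157 -0.00896746  0.37007798] rz 0.007913190857917267
```

```bash
python3 -m crank '[[[1,-0.012,-0.008,0.1,0,0,0.007],[1,-0.012,-0.008,0.2,0,0,0.007],[1,-0.012,-0.008,0.3,0,0,0.007],[1,-0.012,-0.008,0.35,0,0,0.007],[1,-0.012,-0.008,0.37,0,0,0.007]]]'
python3 -m crank '[[[-1,0,0,0,0,0,0],[-1,0,0,0,0,0,0],[-1,0,0,0,0,0,0],[-1,0,0,0,0,0,0],[-1,0,0,0,0,0,0]]]' 30
python3 -m crank '[[[-1,0,0,-0.03,0,0,0],[-1,0,0,-0.1,0,0,0],[-1,0,0,-0.2,0,0,0],[-1,0,0,-0.3,0,0,0],[-1,0,0,-0.3,0,0,0]]]'
python3 - <<'E'
from h import *
s=read_state(); M=R.from_rotvec(s['orientation']).as_matrix(); y=np.degrees(np.arctan2(M[1,0],M[0,0])); print(s['tool_pos'],'yaw',y,'rz',(y-83.43)/90)
im=read_camera('wrist'); np.save('w5.npy',im); save('w5.png',im)
E
```

```text
t: 12.42
tool_pos: [0.4843, 0.3306, 0.0044]
orientation: [3.127, -0.285, -0.004]
force: [-0.1, 0.1, 0.5]
opening: 0.093
gripper_force: 0.0
t: 13.05
tool_pos: [0.4855, 0.3321, 0.0065]
orientation: [-3.129, 0.283, -0.001]
force: [-0.0, -0.7, -0.6]
opening: 0.0477
gripper_force: 0.0
t: 13.68
tool_pos: [0.4885, 0.3339, 0.1634]
orientation: [-3.123, 0.283, -0.014]
force: [1.3, -0.0, -0.0]
opening: 0.0011
gripper_force: 0.0
[0.48854937 0.333865   0.16337229] yaw -10.348891387319652 rz -1.0419876820813296
```

View pics/w5.png

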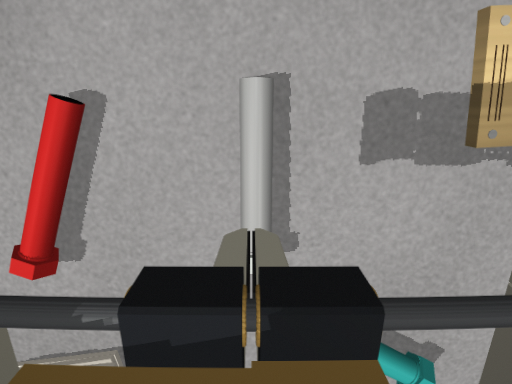

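I lifted before the fingers had closed, so they shut in the air. The tube is still lying there, with its plain end at (256,76). I'll reopen, remeasure and retry.

```bash
python3 -m crank '[[[1,0,0,-0.05,0,0,0],[1,0,0,-0.05,0,0,0],[1,0,0,-0.05,0,0,0],[1,0,0,-0.05,0,0,0],[1,0,0,-0.05,0,0,0]]]'
python3 -m crank '[[[1,0,0,0,0,0,0],[1,0,0,0,0,0,0],[1,0,0,0,0,0,0],[1,0,0,0,0,0,0],[1,0,0,0,0,0,0]]]'
python3 - <<'E'
from h import *
s=read_state(); W=cam('wrist',s); rgb=read_camera('wrist'); np.save('w6.npy',rgb); im=rgb.astype(float).mean(2)
mid=[]
for v in (95,115,135,155,175,195,215):
    r=im[v-2:v+3,215:300].mean(0); b=cv2.GaussianBlur(r[None],(5,1),0)[0]; g=np.gradient(b)
    k=np.argmax(g); l=k; rr=k+15+np.argmin(g[k+15:k+45]); mid.append(((l+rr)/2+215,v)); print(v,l+215,rr+215)
mid=np.array(mid); f=np.polyfit(mid[:,1],mid[:,0],1); print('fit',f)
# along-axis profile
col=np.array([im[v,int(np.polyval(f,v))-3:int(np.polyval(f,v))+4].mean() for v in range(50,300)])
gc=np.gradient(cv2.GaussianBlur(col[None],(3,1),0)[0]); k=np.argsort(-abs(gc))[:14]; print(sorted([(int(i+50),round(gc[i])) for i in k]))
A=onz(W,[mid[0]],.017)[0]; B=onz(W,[mid[-1]],.021)[0]; d=(A-B)[:2]; d/=np.linalg.norm(d); a=np.degrees(np.arctan2(d[1],d[0]))
M=R.from_rotvec(s['orientation']).as_matrix(); y=np.degrees(np.arctan2(M[1,0],M[0,0]))
print(s['tool_pos'],s['opening'],'yaw',y,'tube',a,A,B)
E
```

```text
t: 14.35
tool_pos: [0.4849, 0.3317, 0.1801]
orientation: [3.128, -0.283, -0.002]
force: [-0.3, 0.8, -0.8]
opening: 0.0459
gripper_force: 0.0
t: 14.98
tool_pos: [0.4853, 0.332, 0.1812]
orientation: [-3.129, 0.283, -0.0]
force: [-1.2, -0.3, 0.2]
opening: 0.0924
gripper_force: 0.0
95 284 299
115 284 299Traceback (most recent call last):
  File "<stdin>", line 6, in <module>
    return _wrapfunc(a, 'argmin', axis=axis, out=out, **kwds)
    return bound(*args, **kwds)
ValueError: attempt to get argmin of an empty sequence
```

```bash
python3 - <<'E'
from h import *
s=read_state(); W=cam('wrist',s); im=np.load('w6.npy').astype(float).mean(2)
mid=[]
for v in (100,120,140,160,180,200,220):
    r=im[v-3:v+4,215:300].mean(0); g=np.gradient(cv2.GaussianBlur(r[None],(5,1),0)[0])
    l=10+np.argmax(g[10:40]); rr=40+np.argmin(g[40:65]); mid.append(((l+rr)/2+215,v)); print(v,l+215,rr+215)
mid=np.array(mid); f=np.polyfit(mid[:,1],mid[:,0],1)
col=np.array([im[v,int(np.polyval(f,v))-3:int(np.polyval(f,v))+4].mean() for v in range(50,300)])
gc=np.gradient(cv2.GaussianBlur(col[None],(3,1),0)[0]); k=np.argsort(-abs(gc))[:12]; print(sorted([(int(i+50),round(gc[i])) for i in k]))
A=onz(W,[(np.polyval(f,100),100)],.017)[0]; B=onz(W,[(np.polyval(f,220),220)],.021)[0]; d=(A-B)[:2]; d/=np.linalg.norm(d); a=np.degrees(np.arctan2(d[1],d[0]))
M=R.from_rotvec(s['orientation']).as_matrix(); y=np.degrees(np.arctan2(M[1,0],M[0,0]))
print(s['tool_pos'],s['opening'],'yaw',y,'tube',a)
E=onz(W,[(np.polyval(f,82),82)],.028)[0][:2]; print('end@82',E)
n=np.array([-d[1],d[0]]); p=s['tool_pos'][:2]; print('lateral offset of TCP from axis',(p-B[:2])@n)
for v in (78,80,82): print(v,(onz(W,[(np.polyval(f,v),v)],.031)[0][:2]-p)@d)
for v in (236,240,244): print(v,(onz(W,[(np.polyval(f,v),v)],.037)[0][:2]-p)@d)
E
```

```text
100 239 265
120 239 265
140 240 264
160 240 258
180 240 258
200 240 258
220 241 258
[(73, 16), (74, 23), (242, -15), (243, -20), (245, 39), (246, 43), (247, 16), (261, -25), (262, -20), (297, -24), (298, -30), (299, -24)]
[0.48533379 0.33198082 0.18119785] 0.09277161610084536 yaw -10.352051774256472 tube -11.99288285549236
end@82 [0.57917278 0.31406367]
lateral offset of TCP from axis -0.0019229923928592504
78 0.09898485752506536
80 0.09717736271141
82 0.0953647331745602
236 -0.06084551580594537
240 -0.06551728993041118
244 -0.07022819690896034
```

```bash
python3 -m crank '[[[1,0,0.002,0.1,0,0,0],[1,0,0.002,0.2,0,0,0],[1,0,0.002,0.3,0,0,0],[1,0,0.002,0.34,0,0,0],[1,0,0.002,0.351,0,0,0]]]'
python3 -m crank '[[[-1,0,0,0,0,0,0],[-1,0,0,0,0,0,0],[-1,0,0,0,0,0,0],[-1,0,0,0,0,0,0],[-1,0,0,0,0,0,0]]]' 30
python3 -m crank '[[[-1,0,0,0,0,0,0],[-1,0,0,0,0,0,0],[-1,0,0,0,0,0,0],[-1,0,0,0,0,0,0],[-1,0,0,0,0,0,0]]]' 30
```

```text
t: 15.65
tool_pos: [0.4847, 0.3307, 0.005]
orientation: [3.128, -0.283, -0.002]
force: [0.6, 0.2, 0.9]
opening: 0.0927
gripper_force: 0.0
t: 16.27
tool_pos: [0.4852, 0.331, 0.0059]
orientation: [-3.129, 0.283, -0.0]
force: [-0.4, -0.1, 0.5]
opening: 0.0475
gripper_force: 0.0
t: 16.9
tool_pos: [0.4851, 0.3309, 0.0056]
orientation: [3.129, -0.283, -0.0]
force: [0.2, -0.2, 0.3]
opening: 0.0312
gripper_force: 30.0
```

```bash
python3 -m crank '[[[-1,0,0,-0.04,0,0,0],[-1,0,0,-0.12,0,0,0],[-1,0,0,-0.22,0,0,0],[-1,0,0,-0.31,0,0,0],[-1,0,0,-0.31,0,0,0]]]'
python3 - <<'E'
from h import *
s=read_state(); M=R.from_rotvec(s['orientation']).as_matrix(); y=np.degrees(np.arctan2(M[1,0],M[0,0])); print(s['tool_pos'],s['opening'],s['force'],'yaw',y,'rz',(y-83.43)/90)
print('shift tool',(M.T@(np.array([.5306,-.0572,.16])-s['tool_pos'])/.5).round(4))
E
```

```text
t: 17.52
tool_pos: [0.4881, 0.3327, 0.1674]
orientation: [-3.123, 0.283, -0.013]
force: [0.5, 0.7, -2.9]
opening: 0.0314
gripper_force: 30.0
[0.48807233 0.33273189 0.16742311] 0.031373482867527405 [ 0.5303944   0.72559051 -2.89948572] yaw -10.352533299892588 rz -1.0420281477765843
shift tool [0.2237 0.752  0.0117]
```

```bash
python3 -m crank '[[[-1,0.02,0.06,0,0,0,-0.1],[-1,0.05,0.16,0,0,0,-0.2],[-1,0.08,0.27,0,0,0,-0.31],[-1,0.11,0.38,0,0,0,-0.42],[-1,0.14,0.48,0,0,0,-0.53]]]'
python3 -m crank '[[[-1,0,0,0,0,0,-0.11],[-1,0,0,0,0,0,-0.22],[-1,0,0,0,0,0,-0.33],[-1,0,0,0,0,0,-0.44],[-1,0,0,0,0,0,-0.512]]]'
python3 - <<'E'
from h import *
s=read_state(); M=R.from_rotvec(s['orientation']).as_matrix(); y=np.degrees(np.arctan2(M[1,0],M[0,0])); print(s['tool_pos'],'yaw',y,'rz',(y-83.43)/90)
print('shift tool',(M.T@(np.array([.5306,-.0572,.13])-s['tool_pos'])/.5).round(4))
E
```

```text
t: 18.15
tool_pos: [0.5099, 0.0813, 0.1598]
orientation: [-2.974, -1.01, 0.002]
force: [0.3, -0.3, -2.7]
opening: 0.0314
gripper_force: 30.0
t: 18.77
tool_pos: [0.5099, 0.0831, 0.1597]
orientation: [-2.342, -2.092, 0.002]
force: [-0.4, 0.2, -3.1]
opening: 0.0309
gripper_force: 30.0
[0.50988451 0.08308711 0.15966201] yaw 83.52951563014116 rz 0.0011057292237906166
shift tool [-0.2741  0.0729  0.0593]
```

```bash
python3 -m crank '[[[-1,-0.07,0.02,0,0,0,0],[-1,-0.15,0.05,0.02,0,0,0],[-1,-0.23,0.073,0.04,0,0,0],[-1,-0.274,0.073,0.06,0,0,0],[-1,-0.274,0.073,0.06,0,0,0]]]'
python3 -m crank '[[[-1,0,0,0.05,0,0,0],[-1,0,0,0.09,0,0,0],[-1,0,0,0.115,0,0,0],[-1,0,0,0.13,0,0,0],[-1,0,0,0.13,0,0,0]]]'
python3 - <<'E'
from h import *
s=read_state(); W=cam('wrist',s); im=read_camera('wrist'); np.save('w7.npy',im); save('w7.png',im)
M=R.from_rotvec(s['orientation']).as_matrix(); y=np.degrees(np.arctan2(M[1,0],M[0,0])); print(s['tool_pos'],'yaw',y,s['force'])
print('shift tool',(M.T@(np.array([.5306,-.0572,.049])-s['tool_pos'])/.5).round(4))
E
```

```text
t: 19.4
tool_pos: [0.5293, -0.0583, 0.1287]
orientation: [-2.348, -2.082, 0.004]
force: [0.1, 1.0, -2.8]
opening: 0.0313
gripper_force: 30.0
t: 20.02
tool_pos: [0.5308, -0.0569, 0.0655]
orientation: [-2.347, -2.087, 0.001]
force: [-0.4, -0.2, -2.3]
opening: 0.0316
gripper_force: 30.0
[ 0.53083837 -0.05686456  0.06547314] yaw 83.28834971080352 [-0.36133206 -0.22053258 -2.3474919 ]
shift tool [-0.0007 -0.0004  0.0329]
```

View pics/w7.png

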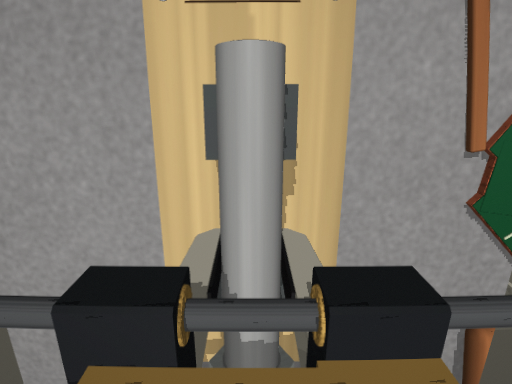

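The tube is held above both grooves and lined up, with its plain end at (251,42) and the loose block under it at (250,122). I'll check the axial position next.

```bash
python3 - <<'E'
from h import *
s=read_state(); W=cam('wrist',s); x=np.array([.1145,.9934]); o=np.array([.5321,-.0443])
for z in (.090,.095):
  P=onz(W,[(251,41)],z)[0][:2]-o; print(z,'end board x',P@x,'y',P@[-x[1],x[0]],'nut face rel vfix',P@x-.172+.055)
L=onz(W,[(204,85),(298,85)],.058)[:,:2]-o; print(L@x, L@[-x[1],x[0]])
E
python3 -m crank '[[[-1,0,0,0.008,0,0,0],[-1,0,0,0.016,0,0,0],[-1,0,0,0.022,0,0,0],[-1,0,0,0.026,0,0,0],[-1,0,0,0.026,0,0,0]]]'
```

```text
0.09 end board x 0.09102244072239736 y -0.0013439442370366626 nut face rel vfix -0.025977559277602626
0.095 end board x 0.09021059498184907 y -0.001331141681024205 nut face rel vfix -0.02678940501815092
[0.07485634 0.0747825 ] [ 0.02330803 -0.02611244]
t: 20.7
tool_pos: [0.5308, -0.0572, 0.0524]
orientation: [-2.348, -2.087, 0.0]
force: [0.1, 0.5, -3.3]
opening: 0.0313
gripper_force: 30.0
```

```bash
python3 -m crank '[[[-1,0,0,0.002,0,0,0],[-1,0,0,0.003,0,0,0],[-1,0,0,0.004,0,0,0],[-1,0,0,0.004,0,0,0],[-1,0,0,0.004,0,0,0]]]'
python3 -m crank '[[[-1,0,0,0.001,0,0,0],[-1,0,0,0.002,0,0,0],[-1,0,0,0.003,0,0,0],[-1,0,0,0.003,0,0,0],[-1,0,0,0.003,0,0,0]]]'
```

```text
t: 21.32
tool_pos: [0.5311, -0.0572, 0.0507]
orientation: [2.348, 2.087, 0.0]
force: [-0.6, 1.2, -1.4]
opening: 0.0313
gripper_force: 30.0
t: 21.95
tool_pos: [0.531, -0.0572, 0.0493]
orientation: [2.348, 2.087, -0.0]
force: [-2.2, 0.2, 2.1]
opening: 0.0312
gripper_force: 30.0
```

```bash
python3 -m crank '[[[0.3,0,0,0,0,0,0],[0.3,0,0,0,0,0,0],[0.3,0,0,0,0,0,0],[0.3,0,0,0,0,0,0],[0.3,0,0,0,0,0,0]]]'
python3 -m crank '[[[0.3,0,0,-0.03,0,0,0],[0.3,0,0,-0.08,0,0,0],[0.3,0,0,-0.12,0,0,0],[-1,0.02,0,-0.12,0,0,0],[-1,0.02,0,-0.12,0,0,0]]]'
python3 -m crank '[[[-1,0,0,0,0,0,0],[-1,0,0,0,0,0,0],[-1,0,0,0,0,0,0],[-1,0,0,0,0,0,0],[-1,0,0,0,0,0,0]]]'
python3 - <<'E'
from h import *
s=read_state(); W=cam('wrist',s); im=read_camera('wrist'); np.save('w8.npy',im)
M=R.from_rotvec(s['orientation']).as_matrix(); print(s['tool_pos'],s['opening'],s['force'],M[:,2])
x=np.array([.1145,.9934]); n=np.array([-x[1],x[0]]); o=np.array([.5321,-.0443])
p=s['tool_pos'][:2]-o; print('tcp board',p@x,p@n)
g=im.astype(float).mean(2)
gx=cv2.Sobel(cv2.GaussianBlur(im.astype(np.float32),(5,5),0),cv2.CV_32F,0,1)
col=gx[20:200,240:262].mean((1,2)); k=np.argsort(-abs(col))[:6]; print('end edges v',sorted((int(i+20),int(col[i])) for i in k))
hx=cv2.Sobel(cv2.GaussianBlur(im.astype(np.float32),(5,5),0),cv2.CV_32F,1,0)
for v in (100,110,120,210,220,230):
    r=np.abs(hx[v-2:v+3]).mean((0,2)); l=215+np.argmax(r[215:245]); q=255+np.argmax(r[255:290]); print(v,l,q,(onz(W,[((l+q)/2,v)],.065)[0][:2]-o)@n)
E
```

```text
t: 22.58
tool_pos: [0.5311, -0.0572, 0.0492]
orientation: [2.348, 2.087, 0.0]
force: [1.2, -0.3, 0.0]
opening: 0.0605
gripper_force: 0.0
t: 23.2
tool_pos: [0.5321, -0.0464, 0.1089]
orientation: [-2.347, -2.088, -0.0]
force: [-0.7, 0.1, 0.4]
opening: 0.0449
gripper_force: 0.0
t: 23.82
tool_pos: [0.5322, -0.0473, 0.1091]
orientation: [-2.348, -2.087, 0.0]
force: [-0.2, -0.1, 0.4]
opening: 0.0008
gripper_force: 0.0
[ 0.53217615 -0.04731563  0.10913269] 0.0008253791448952171 [-0.19282315 -0.12009223  0.42439304] [-3.29783536e-05  1.11519448e-06 -9.99999999e-01]
tcp board -0.0029870125279478233 -0.0004209330867764923
end edges v [(24, -154), (25, -229), (28, 224), (31, -242), (33, 176), (34, 242)]
100 225 275 -0.0006056119766333062
110 223 287 -0.003821357081918244
120 223 287 -0.0038321427490068958
210 227 277 -0.001831268763340468
220 227 277 -0.0018260171959263065
230 228 276 -0.0018207373359843532
```

```bash
python3 -m crank '[[[-1,0,0.001,0.02,0,0,0],[-1,0,0.001,0.04,0,0,0],[-1,0,0.001,0.054,0,0,0],[-1,0,0.001,0.058,0,0,0],[-1,0,0.001,0.058,0,0,0]]]'
python3 -m crank '[[[-1,0,0,0.001,0,0,0],[-1,0,0,0.002,0,0,0],[-1,0,0,0.003,0,0,0],[-1,0,0,0.004,0,0,0],[-1,0,0,0.004,0,0,0]]]'
```

```text
t: 24.5
tool_pos: [0.5326, -0.0473, 0.08]
orientation: [-2.348, -2.087, 0.0]
force: [0.5, -1.0, -0.1]
opening: 0.0006
gripper_force: 0.0
t: 25.12
tool_pos: [0.533, -0.0474, 0.0788]
orientation: [2.348, 2.087, 0.001]
force: [-2.3, -0.0, 5.3]
opening: 0.0005
gripper_force: 2.6
```

```bash
python3 -m crank '[[[-1,0,0,0.001,0,0,0],[-1,0,0,0.002,0,0,0],[-1,0,0,0.003,0,0,0],[-1,0,0,0.003,0,0,0],[-1,0,0,0.003,0,0,0]]]'
python3 - <<'E'
from h import *
f=[]
for i in range(6):
  s=read_state(); read_camera('side'); f.append(np.r_[s['force'],s['tool_pos'],s['wrist_torque']])
print(np.mean(f,0).round(3))
E
```

```text
t: 25.75
tool_pos: [0.5331, -0.0474, 0.0787]
orientation: [2.347, 2.087, 0.001]
force: [-7.1, 1.2, 16.3]
opening: -0.0
gripper_force: 8.2
[-7.6370e+00  1.3560e+00  1.6371e+01  5.3300e-01 -4.7000e-02  7.9000e-02
  2.2500e-01  1.5030e+00  1.2000e-02]
```

```bash
python3 -m crank '[[[-1,0,-0.0005,0,0,0,0],[-1,0,-0.001,0,0,0,0],[-1,0,-0.0015,0,0,0,0],[-1,0,-0.002,0,0,0,0],[-1,0,-0.002,0,0,0,0]]]'
python3 - <<'E'
from h import *
f=[]
for i in range(6):
  s=read_state(); im=read_camera('scene'); f.append(np.r_[s['force'],s['tool_pos'],s['wrist_torque']])
print(np.mean(f,0).round(4)); W=cam('wrist',s); im=read_camera('wrist'); np.save('w9.npy',im)
x=np.array([.1145,.9934]); n=np.array([-x[1],x[0]]); o=np.array([.5321,-.0443])
H=cv2.GaussianBlur(im.astype(np.float32),(3,3),0)
print('row v=15..90 col 251:',[int(v) for v in H[0:60:3,251].mean(1)])
for v in (40,110,150,200): print(v,[int(q) for q in H[v,200:304:4].mean(1)], H[v,230].astype(int))
E
```

```text
t: 26.68
tool_pos: [0.533, -0.0474, 0.0788]
orientation: [2.346, 2.086, 0.003]
force: [-3.5, 1.2, 11.6]
opening: 0.0006
gripper_force: 6.2
[-3.3327  0.6976 12.3447  0.533  -0.0474  0.0787  0.1172  0.6197  0.0189]
row v=15..90 col 251: [171, 133, 134, 171, 172, 123, 144, 156, 109, 172, 172, 172, 165, 161, 160, 161, 160, 160, 161, 162]
40 [166, 167, 158, 151, 150, 152, 151, 151, 151, 150, 151, 151, 154, 164, 172, 168, 171, 167, 160, 160, 170, 168, 165, 160, 156, 155] [186 160 109]
110 [164, 147, 75, 75, 82, 100, 113, 131, 138, 144, 151, 156, 157, 156, 154, 144, 134, 126, 110, 85, 96, 75, 75, 121, 158, 157] [136 136 134]
150 [165, 166, 80, 74, 74, 110, 109, 129, 136, 143, 153, 157, 157, 155, 153, 143, 133, 124, 105, 87, 81, 74, 73, 144, 157, 159] [135 135 132]
200 [171, 165, 165, 165, 157, 158, 101, 126, 137, 143, 154, 159, 157, 154, 150, 140, 132, 121, 97, 109, 119, 120, 116, 159, 158, 161] [133 133 131]
```

```bash
python3 -m crank '[[[-1,0,-0.0005,0.0005,0,0,0],[-1,0,-0.001,0.001,0,0,0],[-1,0,-0.0015,0.0015,0,0,0],[-1,0,-0.0015,0.002,0,0,0],[-1,0,-0.0015,0.002,0,0,0]]]'
python3 - <<'E'
from h import *
f=[]
for i in range(6):
  s=read_state(); im=read_camera('wrist'); f.append(np.r_[s['force'],s['tool_pos'],s['dq']])
print(np.mean(f,0).round(4)); W=cam('wrist',s)
x=np.array([.1145,.9934]); n=np.array([-x[1],x[0]]); o=np.array([.5321,-.0443])
sat=cv2.cvtColor(im,cv2.COLOR_RGB2HSV)[...,1]
c=sat[:,246:252].mean(1); v=int(np.argmax((c<40)&(np.arange(384)>28)))
P=onz(W,[(248.5,v)],.0765)[0][:2]-o; print('end row',v,c[v-4:v+4].astype(int),'board',P@x,P@n,'nutface rel vfix',P@x-.172+.055)
def span(v,t):
    q=np.where(sat[v-1:v+2].mean(0)[190:310]<t)[0]+190; return q.min(),q.max()
for vv in (v+8,130,200): print(vv,span(vv,50))
l=np.where(sat[:,213]<60)[0]; l=l[l<250]; print('block rows',l.min(),l.max(),(onz(W,[(213,l.min())],.058)[0][:2]-o)@x)
E
```

```text
t: 27.65
tool_pos: [0.5329, -0.0474, 0.0787]
orientation: [2.345, 2.085, 0.004]
force: [-4.3, 1.1, 16.8]
opening: 0.0005
gripper_force: 8.6
[-3.86810e+00  1.16190e+00  1.69987e+01  5.32900e-01 -4.74000e-02
  7.87000e-02  4.00000e-04  5.00000e-04  1.00000e-04 -5.00000e-04
  1.00000e-04  4.00000e-04]
end row 72 [104 104 104 102   2   3   3   3] board 0.09056047815044678 -0.0006822671316219723 nutface rel vfix -0.026439521849553206
80 (np.int64(220), np.int64(277))
130 (np.int64(206), np.int64(291))
200 (np.int64(223), np.int64(274))
block rows 103 171 0.07528067744690549
```

```bash
python3 -c "
from plant import close_job
print(close_job())"
```

```text
the job is handed in; nothing more can be done
None
```

I handed the job in with the tube pressed into both V-blocks at about 17 N: the loose block stands in line with about 70 mm clear, the nut is about 6 mm outside the fixed block, everything was still, no other tool was knowingly touched, and the judge's verdict is not shown to me.

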